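# Crack the walnut without crushing its kernel

### The job

Set the loose walnut between the nutcracker's jaws with its two half shells facing the jaws, then close the nutcracker's handles on it gently until you feel the shell give, and stop right there so that the kernel is not crushed. Leave the cracked nut sitting in the jaws, let go of everything, and do not disturb the mug, the pepper mill or the jar.

Things in the scene. Friction and masses are not known exactly. Their poses are not given: they have to be found in the camera images.
- nut: The loose walnut: 38 mm across, 38 mm high, 32 to 43 mm long (varies, not told). Its long axis, its y, lies level; the big brown half is at y -19 to +4 mm, the paler slimmer one on the +y side. Origin: under the seam, on the flat underside it stands on. Grip it from above along its x, 38 mm wide. It cracks only if squeezed along its y, either way round. About 60 g.
- shell (a joint): How far the pale half is driven into the big one, m: 0 whole. Resistance along the nut's y rises to a peak of about 22 N at 1.5 to 2 mm; near 3 mm it gives: the resistance vanishes and the half jumps by itself to 8 mm and stays there (cracked). If squeezed on, the kernel then resists; past 8.5 mm it is crushed, at about 20 N, less than the first peak.
- cracker: The nutcracker: fixed white base plate 230 x 135 x 12 mm (x -100 to 130, y -73 to 63 mm), origin at its underside. On it a fixed yellow handle along x (y -47 to -33, x -65 to 100 mm, top 44 mm above the counter) with an aluminium anvil jaw: a shallow hollow facing +y, face at x 30, y -19 mm, top also 44 mm. The moving yellow handle is hinged at x 100, y 0.
- cup (a point): Where the nut's origin goes: on top of the base plate (12 mm above the counter) between the open jaws, 27 mm in front of the anvil's face, at cracker x 30, y 8 mm. Set the nut's y axis along the cracker's y axis, either sense; the closing handle then pushes the nut home against the anvil.
- hinge (a point): On the vertical hinge axis of the moving handle, 32 mm above the counter, at x 100, y 0 mm of the cracker.
- push (a point): Place to push the moving yellow handle towards the fixed one: on its outer (+y) face at mid-height; at lever 0 it lies 140 mm from the hinge in -x and 26 mm in +y of the cracker. The bar is 14 mm wide, 20 to 44 mm above the counter, and reaches 170 mm from the hinge. Its jaw pad is 70 mm from the hinge, so the shell gives at about 11 N here.
- lever (a joint): Opening angle of the moving handle, rad: 0 shut (jaws 19 mm apart), up to 0.8; it grows as the handle swings to the cracker's +y side. Starts at 0.62 or more. No spring: slight friction (under 1 N at the push point), it stays where left. With the nut in place its pad meets the nut below 0.42 rad, anywhere down to about 0.15, depending on the nut's length.
- mug: White mug, 80 mm wide, 95 mm high, handle on its +y side; origin under its centre. Leave alone.
- mill: Dark wooden pepper mill, 54 mm wide, 160 mm high; origin under its centre. Leave alone.
- jar: Glass jar with yellow lid, 72 mm wide, 110 mm high; origin under its centre. Leave alone.
There are look-alikes about, which are no part of the job. Of the things that look like the nut, the smallest one is meant.

How it is judged (in metres and radians):
On the way, in this order (a step that is already met when the one before it is completed fails the run):
1. the whole walnut stands between the jaws, let go (horizontal distance between nut and cup below 0.018 m and z of nut in the frame of cup below 0.006 m and angle between nut's own z axis and vertical below 0.3 rad and contact force between the fingers and nut below 0.1 N and value of joint shell below 0.002 m), for 0.2 s.
2. the handle has closed on the nut and its shell has given (value of joint shell above 0.0045 m and value of joint lever below 0.42 rad and horizontal distance between nut and cup below 0.03 m and x of nut in the frame of cup between -0.015 and 0.015 m), for 0.1 s.
At the end, for the whole second after the job is handed in: the walnut's shell is cracked (driven in by 4.5 to 8.5 mm) and the nut rests on the base plate between the jaws (within 30 mm of the cup point, and within 15 mm of it along the cracker's x axis, not raised more than 8 mm) (value of joint shell between 0.0045 and 0.0085 m and horizontal distance between nut and cup below 0.03 m and x of nut in the frame of cup between -0.015 and 0.015 m and z of nut in the frame of cup below 0.008 m and linear speed of nut below 0.02 m/s); the robot touches nothing.
It fails at once if the kernel is crushed: the shell is driven in past 8.5 mm (value of joint shell above 0.0085 m).
It fails at once if the shell is cracked with the gripper instead of the nutcracker (value of joint shell between 0.002 and 0.0045 m and contact force between the fingers and nut above 5 N).
It fails at once if the robot pushes the handle with more than 40 N (contact force between the fingers and lever above 40 N).
It fails at once if the mug, the pepper mill or the jar is shifted by 2 cm (distance of any of mug, mill, jar from where it was at the start of the episode above 0.02 m).
It also fails if it takes over 70 s, if anything falls off the work surface, if the arm or the gripper's body presses on something with over 40 N, if the wrist force passes 120 N, or if a joint passes its speed limit or range.

### The arm

A 6-joint arm with a two-finger parallel gripper is mounted at the origin on the work surface. World frame = base frame: x ahead of the robot, y to its left, z up, the work surface at z = 0. Lengths are in mm, angles in rad, forces in N, time in s.
With the tool pointing down it reaches from about 275 to 1000 mm from the base axis. Payload 8.4 kg.
Tool frame: the origin (TCP) lies at the very end of the fingers, on their centre line; the grasp point (between the pads) lies 19 mm behind it; z points along the fingers, y is the line along which they close (so a half turn about z gives the same grasp; the last joint's range is limited). The gripper opens to 85 mm and grips with 20 to 120 N. Pads are 22 mm wide; open, the fingers measure 114 mm over their backs; the gripper's body (76 mm by 85 mm) begins 54 mm behind the grasp point. The pads swing forward as they close: fully open they stand 13 mm farther back than shut.
Start: joints at [1.172, 0.353, 1.633, -0, 1.155, -0.002], TCP at [241.542, 576.442, 231.281] pointing down, gripper open.
Joint ranges: [-2.63, 2.63], [-0.92, 2.1], [0.06, 2.66], [-1.3, 4.44], [0, 2.69], [-3.02, 3.02]. Speed limits (rad/s): [2.22, 2.22, 2.79, 3.14, 3.14, 3.14].

### API

Orientations are given as [roll, pitch, yaw] about the fixed x, y, z axes, in that order (R = Rz(yaw) Ry(pitch) Rx(roll)).
In Python, from rig import sensors, grab_frame, camera_params, order gives the robot as it stands. The module is installed in compiled form; this text tells all that it offers.
- The arm moves only by the tool move_arm, never from a script. Its argument "motion" is a list of rows, each a list of 7 numbers: the turn, a rotation vector about the tool's x, y, z in parts of the range, where 1.0 means 2 pi rad, then the shift along the tool's x, y, z in shares of 0.8 m (1.0 is 0.8 m), then the finger opening in m, from 0 to 0.0854. A call has 1 to 8 rows; each row is the pose to reach, as a shift and turn from the pose commanded when the call began, along the tool's axes at that moment; what a row does not reach only later rows make up. A row lasts 1/8 s, in which the tool goes at most 62.5 mm and 10.7 degrees, less where a joint would pass 70% of its speed; a pose out of reach is approached as far as the arm can. Shift and turn numbers lie between -1 and 1, and a call with a number outside is refused. A call with a gripper value outside its range is refused whole. The fingers move at their own pace and stop on an object; "grip_force" is the grip in N (left out, the last holds). Time passes only in rows, so rows that repeat a pose let the fingers close. It gives the time, the measured TCP pose, the force, the opening and the grip force at its end, in the units of the state.
- sensors.sense(): the state, without advancing time (a new reading comes with each control period).
- grab_frame(name): name is "scene" or "top" or "wrist"; returns (picture, depth): 400x640x3 uint8, red, green, blue; 400x640 float32, mm along the optical axis (not along the pixel's ray), 0 where there is no reading.
- camera_params(name): a dict with "camera_matrix" (3x3 intrinsics, pixels), "world_from_camera" (4x4, takes a point from camera to world coordinates). Camera axes: x right, y down, z forward; pixel columns grow to the right and rows downward; lengths in mm; the calibration is good to about 2 mm. The wrist camera is an equidistant fisheye: a pixel r from the principal point sees the ray r / f radians off the axis. A picture is of the moment at which its call begins: read the wrist's pose just before it. camera_params takes no time and is no camera call; for the wrist camera it gives the pose at the moment of the call.
- order.sign_off(): hands the job in; it is judged then, once.
The state is a dict: "clock": time; "qpos": joint angles; "qvel": joint speeds; "joint_efforts": joint torques, N m; "eef_pos": TCP position; "tcp_rot": TCP orientation; "contact_force": force on the tool from outside, world axes, zero at the start; "wrist_torque": the same for the moment, N m; "opening": opening from 0.0 (shut) to 1.0 (fully open); "grasp_force": force on a finger pad.
Only numpy, scipy, OpenCV 4.12 (cv2) and the standard library are available. Lean on these libraries where they do the work, as an engineer would, in place of code of your own. Each camera call takes 0.05 s, during which the arm holds its last target. There are 200 camera calls.

## Working session

There is one attempt and no reset: what is moved stays moved. The work goes in short steps, Python scripts to look and compute and a tool call to move; the robot and the scene stay as the last step left them, time stands still between calls to the robot, and variables do not carry over. Pictures are saved under pics/ and viewed, at most 10 in all, crops included, and the job is handed in when it is done.

Besides the shell and the picture viewer there is one more tool, called after ">>>" as name([rows], argument=value, ...), one row to a line, values as JSON. move_arm: Moves the arm, as the interface text tells. Its arguments: {"type":"object","properties":{"motion":{"type":"array","items":{"type":"array","items":{"type":"number"}}},"grip_force":{"type":"number"}},"required":["motion"]}

```bash
mkdir -p pics
cat > h.py <<'E'
import numpy as np,cv2
from rig import sensors,grab_frame,camera_params,order
def pts(name,depth):
    p=camera_params(name);K=np.array(p["camera_matrix"]);T=np.array(p["world_from_camera"])
    v,u=np.mgrid[0:400,0:640]
    c=np.stack([(u-K[0,2])/K[0,0]*depth,(v-K[1,2])/K[1,1]*depth,depth,np.ones_like(depth)],-1)
    return (c@T.T)[...,:3]
E
python3 - <<'E'
from h import *
for n in("scene","top"):
    im,d=grab_frame(n);np.savez(f"pics/{n}.npz",im=im,d=d,P=pts(n,d))
    cv2.imwrite(f"pics/{n}0.png",im[...,::-1])
    print(n,camera_params(n)["world_from_camera"])
E
```

```text
scene [[ 6.00288158e-01  4.96558884e-01 -6.26963637e-01  1.38742810e+03]
 [ 7.99478783e-01 -3.50908513e-01  4.87541682e-01 -7.01016019e+02]
 [ 2.20862753e-02 -7.93909623e-01 -6.07634517e-01  8.95320679e+02]
 [ 0.00000000e+00  0.00000000e+00  0.00000000e+00  1.00000000e+00]]
top [[ 9.65395309e-03 -9.87928213e-01  1.54611278e-01  4.12243184e+02]
 [-9.99930217e-01 -8.48478059e-03  8.22013303e-03 -4.55249249e+01]
 [-6.80905857e-03 -1.54679845e-01 -9.87941184e-01  8.37057266e+02]
 [ 0.00000000e+00  0.00000000e+00  0.00000000e+00  1.00000000e+00]]
```

View pics/top0.png

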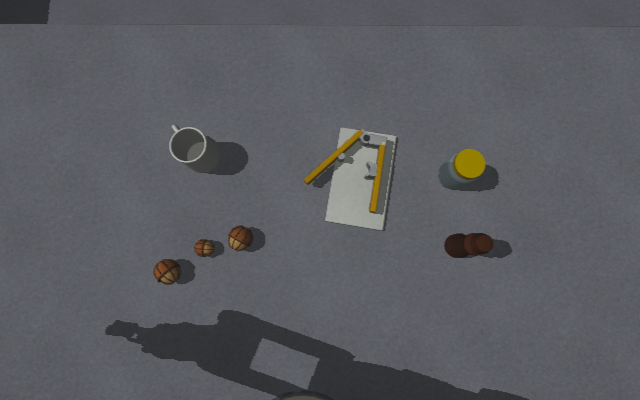

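View pics/scene0.png

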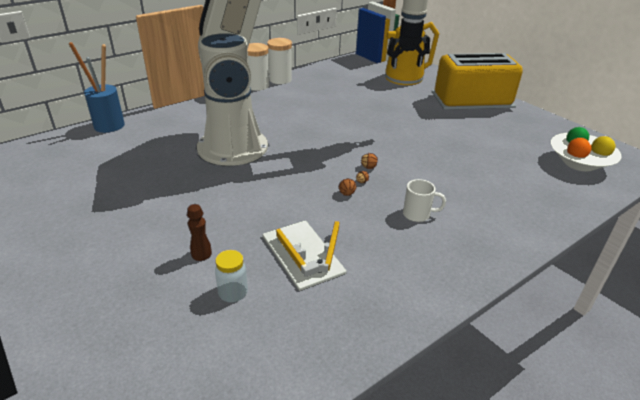

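Top view: three walnut-like things at px (167,271), (204,247) and (240,238). The one at (204,247) is clearly the smallest, so it fits. Cracker at about (360,180), mug (190,150), jar (468,165), mill (465,245). I'll confirm in a crop and measure.

Run:
```python
from h import *
z=np.load("pics/top.npz");im,P=z["im"],z["P"]
a=cv2.resize(im[215:295,140:260],None,fx=6,fy=6,interpolation=cv2.INTER_CUBIC)[:, :, ::-1]
cv2.imwrite("pics/nuts.png",cv2.convertScaleAbs(a,alpha=1.6))
a=cv2.resize(im[120:235,295:405],None,fx=5,fy=5,interpolation=cv2.INTER_CUBIC)[:, :, ::-1]
cv2.imwrite("pics/crk.png",a)
Z=P[...,2]
def rep(n,m):
    q=P[m][:,:2].astype(np.float32);r=cv2.minAreaRect(q);print(n,m.sum(),"rect",np.round(r[0],1),np.round(r[1],1),round(r[2],1),"zmax",np.percentile(P[m][:,2],[2,50,98]).round(1))
def box(u0,u1,v0,v1):
    m=np.zeros(Z.shape,bool);m[v0:v1,u0:u1]=1;return m
for n,b in dict(big=(145,188,255,292),small=(190,216,235,260),mid=(222,256,222,254)).items(): rep(n,box(*b)&(Z>8)&(Z<80))
rep("mug",box(165,225,120,180)&(Z>80));rep("jar",box(440,500,140,190)&(Z>90));rep("mill",box(440,500,225,265)&(Z>20))
hsv=cv2.cvtColor(im,cv2.COLOR_RGB2HSV)
ye=(hsv[...,0]>15)&(hsv[...,0]<32)&(hsv[...,1]>150)&box(295,405,120,235)&(Z>38)
n,l=cv2.connectedComponents(ye.astype(np.uint8))
for i in range(1,n):
    if (l==i).sum()>30: rep("yel%d"%i,l==i)
pl=box(315,405,120,235)&(Z>8)&(Z<17)&(hsv[...,1]<60)&(hsv[...,2]>110);rep("plate",pl)
q=P[pl|(ye&False)][:,:2].astype(np.float32);print(cv2.boxPoints(cv2.minAreaRect(q)).round(1))
```

```text
big 538 rect [380.2 303.9] [55.7 50. ] 9.3 zmax [20.1 44.2 54.1]
small 279 rect [433.  227.9] [37.3 41.2] 10.1 zmax [16.  32.  39.2]
mid 484 rect [455.1 146.4] [54.1 52.5] 0.1 zmax [21.4 45.  54.9]
mug 455 rect [538.  138.1] [438.2  78.3] 45.5 zmax [ 80.5  93.3 837.1]
jar 801 rect [ 532.2 -200.3] [ 62.  386.7] 28.7 zmax [ 92.6 110.2 113. ]
mill 924 rect [ 441.4 -201.2] [ 52.8 312.3] 1.0 zmax [ 25.9 114.  160.2]
yel1 438 rect [570.2 -41. ] [ 95.9 301.2] 74.0 zmax [39.9 44.1 46.9]
yel2 394 rect [ 530.1 -131.2] [ 54.  286.4] 64.6 zmax [40.8 44.4 47.2]
plate 3376 rect [ 600.6 -126.3] [134.5 229.7] 81.0 zmax [ 9.4 12.4 15.4]
[[ 476.6 -174.8]
 [ 703.5 -210.7]
 [ 724.6  -77.8]
 [ 497.7  -41.9]]
```

View pics/nuts.png

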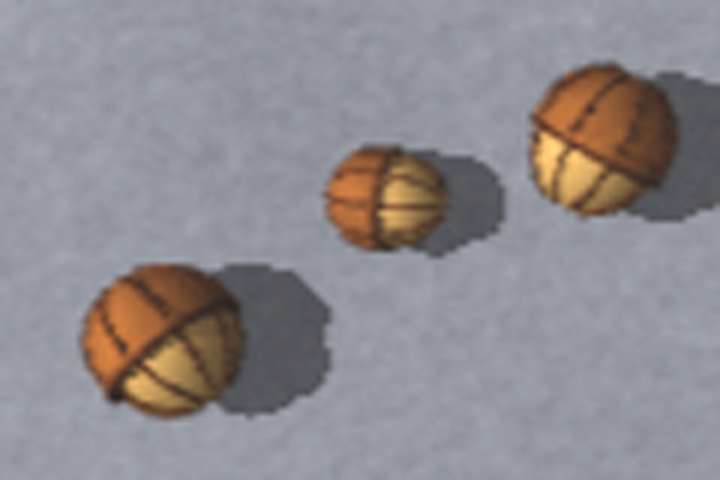

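View pics/crk.png

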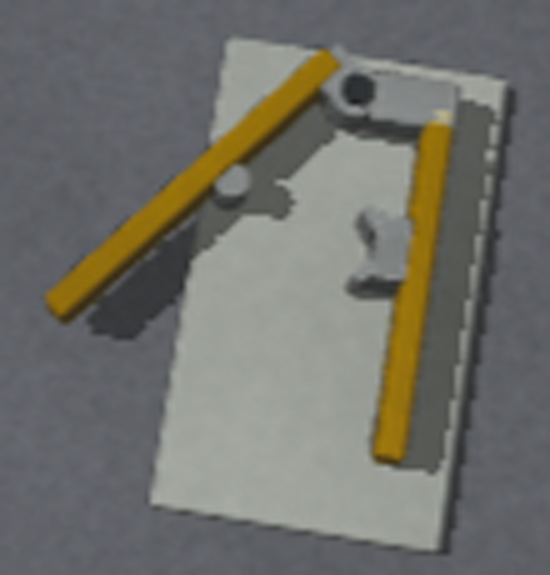

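The small nut (crop seam at about (380,200), pale half to image right) is plainly the smallest: 37x41 mm and 39 mm high, against 50+ mm for the others. In the cracker crop the hinge is at (357,90), the moving handle runs (335,60)–(55,305) and the fixed one (440,120)–(388,458). I'll cross-check the pose and compute the move above the nut.

```bash
cat >> h.py <<'E'
from scipy.spatial.transform import Rotation as Ro
def ray(name,u,v,z):
    p=camera_params(name);K=np.array(p["camera_matrix"]);T=np.array(p["world_from_camera"])
    d=T[:3,:3]@np.array([(u-K[0,2])/K[0,0],(v-K[1,2])/K[1,1],1]);o=T[:3,3];return o+d*(z-o[2])/d[2]
def shift(target,yaw=None):
    s=sensors.sense();R=Ro.from_euler('xyz',s["tcp_rot"]);print("tcp",np.round(s["eef_pos"],1),np.round(s["tcp_rot"],3),"t",s["clock"],"F",np.round(s["contact_force"],2),"op",s["opening"])
    print("shift",np.round(R.inv().apply(np.array(target)-s["eef_pos"]),1))
    if yaw is not None: print("rot",(R.inv()*Ro.from_euler('xyz',[np.pi,0,yaw])).as_rotvec().round(3))
E
python3 - <<'E'
from h import *
c=lambda x,y,z:ray("top",295+x/5-.4,120+y/5-.4,z)[:2].round(1)
print("hinge",c(357,90,44))
print("mov outer",c(322,50,44),c(48,300,44),"inner",c(340,68,44),c(64,322,44))
print("fixed",c(424,120,44),c(374,458,44),"R",c(452,124,44),c(404,460,44))
print("plate",c(230,38,12),c(510,80,12),c(440,550,12),c(150,503,12))
n=lambda x,y,z:ray("top",140+x/6-.4,215+y/6-.4,z)[:2].round(1)
print("nut L",n(326,200,19),n(448,205,19),"T",n(385,145,19),n(380,250,19),"grooves@38",n(328,204,30),n(380,205,38),n(440,208,25))
z=np.load("pics/top.npz");P=z["P"][235:260,190:216].reshape(-1,3);P=P[P[:,2]>24];print(len(P),P.mean(0),np.percentile(P,[2,98],axis=0).round(1))
print("mug",c(-500,0,0)*0+ray("top",190,145,95)[:2],"w",camera_params("wrist")["world_from_camera"].__array__().round(2).tolist(),camera_params("wrist")["camera_matrix"])
shift([433,228,160],None)
E
```

```text
hinge [ 685.2 -136.1]
mov outer [ 704.1 -120.2] [585.9   3.5] inner [ 695.6 -128.4] [575.9  -3.9]
fixed [ 671.1 -166.5] [ 515.6 -142.1] R [ 669.3 -179.2] [ 514.9 -155.4]
plate [721.6 -79.3] [ 701.7 -212.5] [ 477.7 -175.7] [498.1 -43.1]
nut L [432.  250.9] [430.5 204.9] T [452.7 229.9] [413.6 229.4] grooves@38 [430.2 246.1] [429.9 224. ] [429.3 205.9]
243 [432.50729297 223.0326091   42.63643228] [[416.3 208.   25.3]
 [449.5 245.1  39.5]]
mug [648.3744181  245.99691317] w [[0.39, 0.87, 0.3, 162.9], [0.92, -0.36, -0.13, 609.02], [-0.0, 0.33, -0.95, 373.21], [0.0, 0.0, 0.0, 1.0]] [[309.70691629   0.         319.89458549]
 [  0.         309.70691629 199.63603143]
 [  0.           0.           1.        ]]
tcp [241.4 576.1 230.6] [-3.14   0.     2.745] t 0.1 F [ 0.26  0.2  -0.44] op 1.0019259617935539
shift [-311.3 -246.9   70.9]
```

Units first: shifts go in shares of 0.8 m and turns go in shares of 2 pi rad. So -0.311 m / 0.8 = -0.3888, -0.273 m / 0.8 = -0.3413, 1.197 rad / 6.2832 = 0.1905.

>>> move_arm([
  [0,0,0.0239,-0.0488,-0.0388,0.0113,0.06],
  [0,0,0.0477,-0.0975,-0.0775,0.0225,0.06],
  [0,0,0.0716,-0.1463,-0.1163,0.0338,0.06],
  [0,0,0.0955,-0.195,-0.155,0.045,0.06],
  [0,0,0.1194,-0.2438,-0.1938,0.0563,0.06],
  [0,0,0.1432,-0.2925,-0.2325,0.0675,0.06],
  [0,0,0.1671,-0.3413,-0.2713,0.0788,0.06],
  [0,0,0.1905,-0.3888,-0.3088,0.0888,0.06],
])

```text
clock: 1.1
eef_pos: [433.3, 226.9, 159.9]
tcp_rot: [-3.141, 0.0, 1.543]
contact_force: [1.1, 0.5, 0.1]
opening: 0.698
grasp_force: 0.0
```

Run:
```python
from h import *
shift([433,228,3],1.548)
p=camera_params("wrist")
im,d=grab_frame("wrist");K=p["camera_matrix"];T=np.array(p["world_from_camera"])
# rectify to a top-down metric view at z=19, 4 px/mm, u=-y, v=-x
X=433+80-np.arange(480)/3.;Y=228+80-np.arange(480)/3.
g=np.stack(np.broadcast_arrays(X[:,None],Y[None,:],19.,1.),-1)@np.linalg.inv(T).T
r=np.hypot(g[...,0],g[...,1]);th=np.arctan2(r,g[...,2]);f=K[0][0]
mu=K[0][2]+f*th*g[...,0]/r;mv=K[1][2]+f*th*g[...,1]/r
o=cv2.remap(im,mu.astype(np.float32),mv.astype(np.float32),cv2.INTER_CUBIC)
cv2.imwrite("pics/w1.png",cv2.convertScaleAbs(o[...,::-1],alpha=1.5));print(T.round(2).tolist())
```

```text
tcp [433.3 226.9 159.9] [-3.141  0.     1.543] t 1.1 F [1.1  0.48 0.12] op 0.6982052490780405
shift [  1.1  -0.3 156.9]
rot [-0.     0.    -0.005]
[[1.0, -0.03, -0.01, 434.75], [-0.03, -0.94, -0.33, 311.26], [0.0, 0.33, -0.95, 302.45], [0.0, 0.0, 0.0, 1.0]]
```

View pics/w1.png

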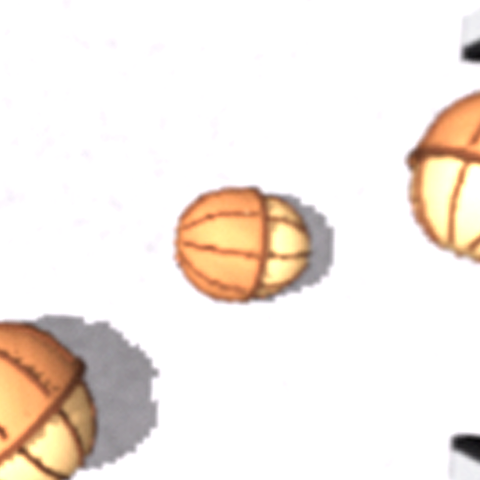

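The rectified wrist view (3 px/mm) shows the small nut centred near (243,245), ends at (177,242) and (310,250). Its seam runs (262,188)–(250,300), so the axis is at about 84° and the origin near (431.5, 227). Descending to grip.

Scaled: 0.154 m / 0.8 = 0.1925, 0.14 m / 0.8 = 0.175, 0.075 rad / 6.2832 = 0.0119.

>>> move_arm([
  [0,0,0.004,0,-0.0013,0.05,0.06],
  [0,0,0.008,0,-0.0023,0.1,0.06],
  [0,0,0.0119,0,-0.0023,0.1438,0.06],
  [0,0,0.0119,0,-0.0023,0.175,0.06],
  [0,0,0.0119,0,-0.0023,0.1925,0.06],
  [0,0,0.0119,0,-0.0023,0.1925,0.03],
  [0,0,0.0119,0,-0.0023,0.1925,0.03],
  [0,0,0.0119,0,-0.0023,0.1925,0.03],
], grip_force=25)

```text
clock: 2.15
eef_pos: [431.7, 228.8, 7.2]
tcp_rot: [3.14, -0.001, 1.473]
contact_force: [0.8, -0.4, 0.1]
opening: 0.425
grasp_force: 25.1
```

Scaled: -0.1 m / 0.8 = -0.125, -0.06 m / 0.8 = -0.075.

>>> move_arm([
  [0,0,0,0,0,-0.025,0.03],
  [0,0,0,0,0,-0.075,0.03],
  [0,0,0,0,0,-0.125,0.03],
  [0,0,0,0,0,-0.125,0.03],
  [0,0,0,0,0,-0.125,0.03],
])

```text
clock: 2.78
eef_pos: [431.0, 228.4, 106.4]
tcp_rot: [3.141, -0.0, 1.473]
contact_force: [-0.2, -0.5, -0.9]
opening: 0.426
grasp_force: 25.3
```

Run:
```python
from h import *
shift([617.1,-116.6,105],1.413)
s=sensors.sense();print(s["grasp_force"])
```

```text
tcp [431.  228.4 106.4] [ 3.141 -0.     1.473] t 2.775 F [-0.2  -0.53 -0.93] op 0.42638179466953474
shift [-325.2  218.9    1.4]
rot [ 0.001 -0.     0.06 ]
25.322492124396376
```

Scaled: -0.325 m / 0.8 = -0.4063, -0.3 m / 0.8 = -0.375, 0.06 rad / 6.2832 = 0.0095.

>>> move_arm([
  [0,0,0.0016,-0.0375,0.025,0,0.03],
  [0,0,0.0032,-0.0938,0.0625,0,0.03],
  [0,0,0.0048,-0.15,0.1013,0,0.03],
  [0,0,0.0064,-0.2075,0.14,0,0.03],
  [0,0,0.008,-0.265,0.1788,0,0.03],
  [0,0,0.0095,-0.3225,0.2175,0,0.03],
  [0,0,0.0095,-0.375,0.2525,0,0.03],
  [0,0,0.0095,-0.4063,0.2738,0,0.03],
])

```text
clock: 3.78
eef_pos: [617.2, -118.6, 104.5]
tcp_rot: [-3.14, 0.0, 1.411]
contact_force: [0.3, -0.1, -0.4]
opening: 0.429
grasp_force: 25.3
```

Run:
```python
from h import *
shift([617.1,-116.6,19],1.413)
p=camera_params("wrist")
im,d=grab_frame("wrist");K=p["camera_matrix"];T=np.array(p["world_from_camera"])
f=K[0][0]
def rect(zz,cx,cy,n,s=3.):
    X=cx+n/2/s-np.arange(n)/s;Y=cy+n/2/s-np.arange(n)/s
    g=np.stack(np.broadcast_arrays(X[:,None],Y[None,:],zz,1.),-1)@np.linalg.inv(T).T
    r=np.hypot(g[...,0],g[...,1]);th=np.arctan2(r,g[...,2])
    mu=K[0][2]+f*th*g[...,0]/r;mv=K[1][2]+f*th*g[...,1]/r
    return cv2.remap(im,mu.astype(np.float32),mv.astype(np.float32),cv2.INTER_CUBIC)
o=rect(44.,617,-116,580)
cv2.imwrite("pics/w2.png",o[...,::-1])
```

```text
tcp [ 617.2 -118.6  104.5] [-3.14   0.     1.411] t 3.775 F [ 0.33 -0.06 -0.44] op 0.42938533655685684
shift [ 2.  -0.3 85.5]
rot [-0.002  0.    -0.002]
```

View pics/w2.png

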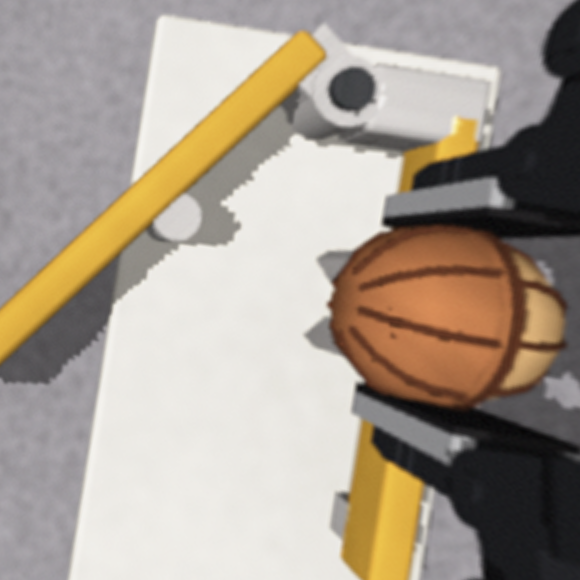

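The wrist view shows the nut aligned, pale half facing the anvil, and the hinge at (352,88) → (684,-137), matching the top camera. Lowering.

Scaled: 0.085 m / 0.8 = 0.1063, 0.083 m / 0.8 = 0.1038.

>>> move_arm([
  [0,0,0,0.0013,0,0.025,0.03],
  [0,0,0,0.0025,0,0.0563,0.03],
  [0,0,0,0.0038,0,0.0813,0.03],
  [0,0,0,0.0038,0,0.0975,0.03],
  [0,0,0,0.0038,0,0.1038,0.03],
  [0,0,0,0.0038,0,0.1063,0.03],
  [0,0,0,0.0038,0,0.1063,0.03],
])

```text
clock: 4.7
eef_pos: [618.1, -113.5, 21.8]
tcp_rot: [3.141, 0.0, 1.413]
contact_force: [0.4, 0.0, -0.7]
opening: 0.43
grasp_force: 25.3
```

Scaled: 0.002 m / 0.8 = 0.0025, -0.0015 m / 0.8 = -0.0019.

>>> move_arm([
  [0,0,0,-0.0019,0,0.0013,0.03],
  [0,0,0,-0.0019,0,0.0025,0.03],
  [0,0,0,-0.0019,0,0.0025,0.03],
  [0,0,0,-0.0019,0,0.0025,0.03],
])

```text
clock: 5.2
eef_pos: [617.5, -114.9, 19.4]
tcp_rot: [3.142, 0.0, 1.413]
contact_force: [0.2, 0.2, -1.0]
opening: 0.427
grasp_force: 25.3
```

Scaled: 0.002 m / 0.8 = 0.0025, 0.001 m / 0.8 = 0.0013.

>>> move_arm([
  [0,0,0,0,0,0.0013,0.03],
  [0,0,0,0,0,0.0013,0.03],
  [0,0,0,0,0,0.0025,0.03],
  [0,0,0,0,0,0.0025,0.03],
])

```text
clock: 5.7
eef_pos: [617.7, -115.0, 18.3]
tcp_rot: [3.141, 0.0, 1.413]
contact_force: [-3.7, 0.6, 11.5]
opening: 0.433
grasp_force: 26.2
```

Scaled: -0.12 m / 0.8 = -0.15, -0.08 m / 0.8 = -0.1.

>>> move_arm([
  [0,0,0,0,0,-0.0013,0.03],
  [0,0,0,0,0,-0.0013,0.05],
  [0,0,0,0,0,-0.0013,0.05],
  [0,0,0,0,0,-0.0013,0.05],
  [0,0,0,0,0,-0.0188,0.052],
  [0,0,0,0,0,-0.05,0.052],
  [0,0,0,0,0,-0.1,0.052],
  [0,0,0,0,0,-0.15,0.052],
])

```text
clock: 6.7
eef_pos: [617.5, -114.9, 139.3]
tcp_rot: [3.141, 0.0, 1.413]
contact_force: [0.4, -0.3, 0.5]
opening: 0.605
grasp_force: 0.0
```

Run:
```python
from h import *
shift([560,90,140],1.413)
im,d=grab_frame("top");cv2.imwrite("pics/t2.png",cv2.resize(im[110:240,290:420],None,fx=4.5,fy=4.5,interpolation=cv2.INTER_CUBIC)[...,::-1])
```

```text
tcp [ 617.5 -114.9  139.3] [3.141 0.    1.413] t 6.7 F [ 0.43 -0.32  0.46] op 0.6054562145926774
shift [193.3 -89.   -0.7]
rot [ 0.  0. -0.]
```

View pics/t2.png

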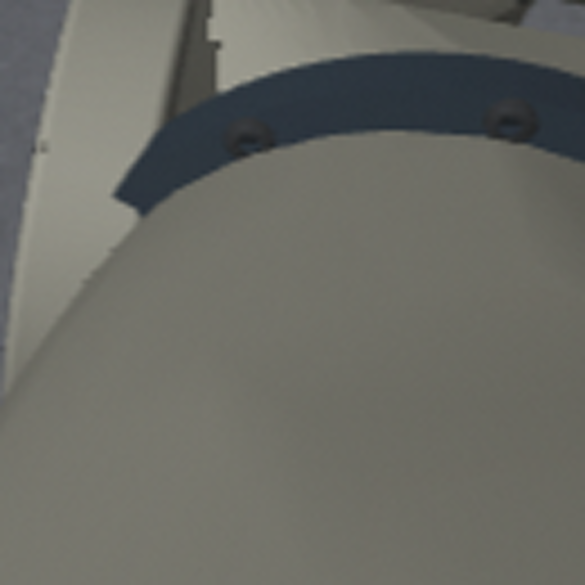

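The arm blocks the top camera here. I'll move out to the staging pose beside the handle and look with the wrist camera.

Scaled: 0.124 m / 0.8 = 0.155, 0.1 m / 0.8 = 0.125, 0.65 rad / 6.2832 = 0.1035.

>>> move_arm([
  [0,0,0.0207,0.0313,-0.0013,0,0],
  [0,0,0.0414,0.0625,-0.0025,0,0],
  [0,0,0.0621,0.0938,-0.0038,0,0],
  [0,0,0.0828,0.125,-0.005,0,0],
  [0,0,0.1035,0.155,-0.005,0,0],
  [0,0,0.1035,0.155,-0.005,0,0],
])

```text
clock: 7.5
eef_pos: [633.4, 9.6, 138.0]
tcp_rot: [3.141, -0.001, 0.764]
contact_force: [-0.0, -1.0, 0.2]
opening: 0.0
grasp_force: 0.0
```

Run:
```python
from h import *
shift([633,8.5,23],.763)
p=camera_params("wrist")
im,d=grab_frame("wrist");K=p["camera_matrix"];T=np.array(p["world_from_camera"])
f=K[0][0]
def rect(zz,cx,cy,n,s=3.):
    X=cx+n/2/s-np.arange(n)/s;Y=cy+n/2/s-np.arange(n)/s
    g=np.stack(np.broadcast_arrays(X[:,None],Y[None,:],zz,1.),-1)@np.linalg.inv(T).T
    r=np.hypot(g[...,0],g[...,1]);th=np.arctan2(r,g[...,2])
    mu=K[0][2]+f*th*g[...,0]/r;mv=K[1][2]+f*th*g[...,1]/r
    return cv2.remap(im,mu.astype(np.float32),mv.astype(np.float32),cv2.INTER_CUBIC)
cv2.imwrite("pics/w3.png",rect(44.,617,-90,580)[...,::-1])
```

```text
tcp [633.4   9.6 138. ] [ 3.141e+00 -1.000e-03  7.640e-01] t 7.5 F [-0.04 -0.99  0.2 ] op 0.0002741205643765626
shift [ -1.1   0.4 115. ]
rot [ 0.001 -0.001  0.001]
```

View pics/w3.png

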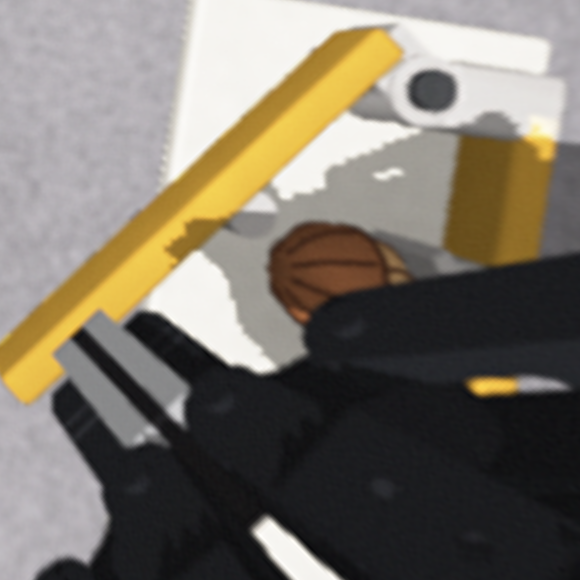

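The nut stands upright between the jaws at about (330,270), with the lever still open. Going down beside the handle.

Scaled: 0.115 m / 0.8 = 0.1438, 0.1 m / 0.8 = 0.125.

>>> move_arm([
  [0,0,0,0,0,0.0375,0],
  [0,0,0,0,0,0.0875,0],
  [0,0,0,0,0,0.125,0],
  [0,0,0,0,0,0.1438,0],
  [0,0,0,0,0,0.1438,0],
])

```text
clock: 8.18
eef_pos: [632.6, 7.6, 21.8]
tcp_rot: [-3.141, 0.001, 0.763]
contact_force: [-0.2, 0.1, -0.5]
opening: -0.001
grasp_force: 0.0
```

```bash
cat > arc.py <<'E'
import sys;from h import *
c,s=np.cos(-.158),np.sin(-.158);R=np.array([[c,-s],[s,c]]);O=np.array([586.2,-119.8])
def pose(th,gap):
    v=np.array([-140,37+gap]);a=-th;q=np.array([np.cos(a)*v[0]-np.sin(a)*v[1],np.sin(a)*v[0]+np.cos(a)*v[1]])+[100,0]
    return O+R@q,1.413-th
st=sensors.sense();yaw=st["tcp_rot"][2];p=np.array(st["eef_pos"])
w=R.T@(p[:2]-O)-[100,0];th=1.413-yaw;ca,sa=np.cos(th),np.sin(th)
print("handle frame",np.round([ca*w[0]-sa*w[1],sa*w[0]+ca*w[1]],1),"th",round(th,4),"z",p[2])
X=np.array([np.cos(yaw),np.sin(yaw)]);Y=np.array([np.sin(yaw),-np.cos(yaw)])
g=float(sys.argv[1])
for t in map(float,sys.argv[2:]):
    q,y=pose(t,g);d=q-p[:2];print(t,"rot",round(yaw-y,4),"shift",round(d@X/1e3,4),round(d@Y/1e3,4))
E
python3 arc.py 0 0.65 .6 .55 .5 .45 .42 .4 .38
```

```text
handle frame [-139.6   61.1] th 0.6498 z 21.801975738864108
0.65 rot 0.0002 shift -0.0241 -0.0004
0.6 rot -0.0498 shift -0.0311 -0.002
0.55 rot -0.0998 shift -0.0382 -0.0034
0.5 rot -0.1498 shift -0.0454 -0.0043
0.45 rot -0.1998 shift -0.0526 -0.0049
0.42 rot -0.2298 shift -0.0569 -0.0051
0.4 rot -0.2498 shift -0.0598 -0.0052
0.38 rot -0.2698 shift -0.0627 -0.0052
```

Scaled: -0.0454 m / 0.8 = -0.0568, -0.0382 m / 0.8 = -0.0478, -0.15 rad / 6.2832 = -0.0239.

>>> move_arm([
  [0,0,0,-0.01,0,0,0],
  [0,0,0,-0.02,0,0,0],
  [0,0,0,-0.0275,0,0,0],
  [0,0,-0.004,-0.0344,-0.0015,0,0],
  [0,0,-0.008,-0.0389,-0.0025,0,0],
  [0,0,-0.0159,-0.0478,-0.0043,0,0],
  [0,0,-0.0239,-0.0568,-0.0054,0,0],
  [0,0,-0.0239,-0.0568,-0.0054,0,0],
])

```text
clock: 9.18
eef_pos: [596.8, -20.3, 22.2]
tcp_rot: [-3.141, 0.0, 0.913]
contact_force: [0.5, -0.7, 0.3]
opening: 0.003
grasp_force: 0.0
```

```bash
python3 arc.py 0 .48 .46 .44 .42 .4 .38 .36 .34
```

```text
handle frame [-140.2   37.3] th 0.5001 z 22.23824214690174
0.48 rot -0.0201 shift -0.0031 -0.0005
0.46 rot -0.0401 shift -0.0059 -0.0011
0.44 rot -0.0601 shift -0.0088 -0.0017
0.42 rot -0.0801 shift -0.0116 -0.0023
0.4 rot -0.1001 shift -0.0145 -0.0028
0.38 rot -0.1201 shift -0.0173 -0.0032
0.36 rot -0.1401 shift -0.0202 -0.0036
0.34 rot -0.1601 shift -0.0231 -0.0039
```

Scaled: -0.0145 m / 0.8 = -0.0181, -0.0116 m / 0.8 = -0.0145, -0.1 rad / 6.2832 = -0.0159.

>>> move_arm([
  [0,0,-0.0032,-0.0036,-0.0008,0,0],
  [0,0,-0.0064,-0.0073,-0.0015,0,0],
  [0,0,-0.0095,-0.0109,-0.0021,0,0],
  [0,0,-0.0127,-0.0145,-0.0029,0,0],
  [0,0,-0.0143,-0.0163,-0.0031,0,0],
  [0,0,-0.0159,-0.0181,-0.0035,0,0],
])

```text
clock: 9.93
eef_pos: [586.1, -29.9, 22.3]
tcp_rot: [-3.142, -0.0, 1.013]
contact_force: [-0.7, 0.6, -0.5]
opening: 0.0
grasp_force: 0.3
```

```bash
python3 arc.py 0 .39 .38 .37 .36 .35 .34 .33
```

```text
handle frame [-139.8   37.3] th 0.3997 z 22.29147211517355
0.39 rot -0.0097 shift -0.0017 -0.0006
0.38 rot -0.0197 shift -0.0031 -0.0009
0.37 rot -0.0297 shift -0.0045 -0.0013
0.36 rot -0.0397 shift -0.0059 -0.0016
0.35 rot -0.0497 shift -0.0073 -0.0019
0.34 rot -0.0597 shift -0.0088 -0.0022
0.33 rot -0.0697 shift -0.0102 -0.0025
```

Scaled: -0.0029 m / 0.8 = -0.0036, -0.0006 m / 0.8 = -0.0008, -0.02 rad / 6.2832 = -0.0032.

>>> move_arm([
  [0,0,-0.0008,-0.0009,-0.0003,0,0],
  [0,0,-0.0016,-0.0018,-0.0005,0,0],
  [0,0,-0.0024,-0.0026,-0.0008,0,0],
  [0,0,-0.0032,-0.0036,-0.0009,0,0],
])

```text
clock: 10.42
eef_pos: [584.0, -31.9, 22.3]
tcp_rot: [-3.142, 0.0, 1.033]
contact_force: [-0.3, 1.2, 0.2]
opening: 0.001
grasp_force: 0.3
```

Scaled: -0.0029 m / 0.8 = -0.0036, -0.0021 m / 0.8 = -0.0026, -0.02 rad / 6.2832 = -0.0032.

>>> move_arm([
  [0,0,-0.0008,-0.0009,-0.0003,0,0],
  [0,0,-0.0016,-0.0018,-0.0005,0,0],
  [0,0,-0.0024,-0.0026,-0.0008,0,0],
  [0,0,-0.0032,-0.0036,-0.0009,0,0],
])

```text
clock: 10.92
eef_pos: [581.9, -34.1, 22.3]
tcp_rot: [-3.141, 0.0, 1.053]
contact_force: [-0.2, 1.2, 0.3]
opening: -0.002
grasp_force: 0.3
```

Scaled: -0.0029 m / 0.8 = -0.0036, -0.0021 m / 0.8 = -0.0026, -0.02 rad / 6.2832 = -0.0032.

>>> move_arm([
  [0,0,-0.0008,-0.0009,-0.0003,0,0],
  [0,0,-0.0016,-0.0018,-0.0005,0,0],
  [0,0,-0.0024,-0.0026,-0.0008,0,0],
  [0,0,-0.0032,-0.0036,-0.0009,0,0],
])

```text
clock: 11.42
eef_pos: [580.0, -36.1, 22.3]
tcp_rot: [3.142, -0.0, 1.073]
contact_force: [0.8, 2.4, -0.3]
opening: 0.004
grasp_force: 1.4
```

Scaled: -0.0029 m / 0.8 = -0.0036, -0.0021 m / 0.8 = -0.0026, -0.02 rad / 6.2832 = -0.0032.

>>> move_arm([
  [0,0,-0.0008,-0.0009,-0.0003,0,0],
  [0,0,-0.0016,-0.0018,-0.0005,0,0],
  [0,0,-0.0024,-0.0026,-0.0008,0,0],
  [0,0,-0.0032,-0.0036,-0.0009,0,0],
])

```text
clock: 11.92
eef_pos: [578.3, -37.9, 22.3]
tcp_rot: [3.141, -0.001, 1.093]
contact_force: [2.6, 7.6, -1.9]
opening: -0.002
grasp_force: 3.9
```

Force is rising (about 8 N), so smaller steps from here.

Scaled: -0.0014 m / 0.8 = -0.0018, -0.0009 m / 0.8 = -0.0011, -0.01 rad / 6.2832 = -0.0016.

>>> move_arm([
  [0,0,-0.0005,-0.0005,-0.0001,0,0],
  [0,0,-0.001,-0.0011,-0.0003,0,0],
  [0,0,-0.0016,-0.0018,-0.0004,0,0],
])

```text
clock: 12.3
eef_pos: [577.6, -38.7, 22.3]
tcp_rot: [3.141, -0.001, 1.103]
contact_force: [3.1, 9.8, -2.2]
opening: -0.004
grasp_force: 4.9
```

Scaled: -0.0014 m / 0.8 = -0.0018, -0.0009 m / 0.8 = -0.0011, -0.01 rad / 6.2832 = -0.0016.

>>> move_arm([
  [0,0,-0.0005,-0.0005,-0.0001,0,0],
  [0,0,-0.001,-0.0011,-0.0003,0,0],
  [0,0,-0.0016,-0.0018,-0.0004,0,0],
])

```text
clock: 12.68
eef_pos: [576.8, -39.5, 22.4]
tcp_rot: [3.141, -0.002, 1.112]
contact_force: [3.6, 11.2, -2.1]
opening: -0.001
grasp_force: 5.9
```

Scaled: -0.0014 m / 0.8 = -0.0018, -0.0009 m / 0.8 = -0.0011, -0.01 rad / 6.2832 = -0.0016.

>>> move_arm([
  [0,0,-0.0005,-0.0005,-0.0001,0,0],
  [0,0,-0.001,-0.0011,-0.0003,0,0],
  [0,0,-0.0016,-0.0018,-0.0004,0,0],
])

```text
clock: 13.05
eef_pos: [576.0, -40.3, 22.4]
tcp_rot: [3.141, -0.002, 1.122]
contact_force: [3.2, 13.3, -1.7]
opening: 0.002
grasp_force: 6.7
```

Scaled: -0.0014 m / 0.8 = -0.0018, -0.0009 m / 0.8 = -0.0011, -0.01 rad / 6.2832 = -0.0016.

>>> move_arm([
  [0,0,-0.0005,-0.0005,-0.0001,0,0],
  [0,0,-0.001,-0.0011,-0.0003,0,0],
  [0,0,-0.0016,-0.0018,-0.0004,0,0],
])

```text
clock: 13.42
eef_pos: [575.1, -41.4, 22.4]
tcp_rot: [3.141, -0.002, 1.132]
contact_force: [2.9, 14.3, -1.3]
opening: -0.002
grasp_force: 6.7
```

Scaled: -0.0009 m / 0.8 = -0.0011, -0.0004 m / 0.8 = -0.0005, -0.006 rad / 6.2832 = -0.001.

>>> move_arm([
  [0,0,-0.0005,-0.0005,-0.0001,0,0],
  [0,0,-0.001,-0.0011,-0.0003,0,0],
])

```text
clock: 13.68
eef_pos: [574.2, -42.5, 22.4]
tcp_rot: [3.141, -0.002, 1.139]
contact_force: [1.1, 8.8, -1.1]
opening: 0.001
grasp_force: 4.2
```

Force fell from 14.6 to 8.9 N, so it's past the peak. I'll hold one row and see.

>>> move_arm([
  [0,0,0,0,0,0,0],
])

```text
clock: 13.8
eef_pos: [573.7, -43.5, 22.3]
tcp_rot: [-3.141, 0.0, 1.14]
contact_force: [-0.3, 0.6, -0.2]
opening: 0.003
grasp_force: 0.3
```

The force vanished, so the shell has given. Backing off straight away from the handle, then up.

Scaled: -0.12 m / 0.8 = -0.15, 0.003 m / 0.8 = 0.0038.

>>> move_arm([
  [0,0,0,0.0038,0,0,0],
  [0,0,0,0.025,0,0,0],
  [0,0,0,0.0625,0,0,0],
  [0,0,0,0.075,0,-0.0375,0],
  [0,0,0,0.075,0,-0.1,0],
  [0,0,0,0.075,0,-0.15,0],
  [0,0,0,0.075,0,-0.15,0],
])

```text
clock: 14.68
eef_pos: [601.6, 11.7, 145.9]
tcp_rot: [3.136, -0.003, 1.139]
contact_force: [0.7, -0.5, -0.8]
opening: 0.002
grasp_force: 0.0
```

Run:
```python
from h import *
shift([617,-100,130])
im,d=grab_frame("wrist")
cv2.imwrite("pics/w4.png",im[...,::-1])
```

```text
tcp [601.6  11.7 145.9] [ 3.136e+00 -3.000e-03  1.139e+00] t 14.675 F [ 0.75 -0.51 -0.78] op 0.002266569385357534
shift [-95.   60.6  16. ]
```

View pics/w4.png

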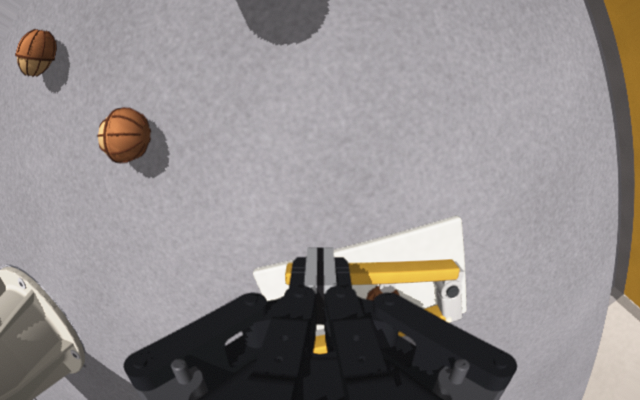

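The wrist view shows the nut in the jaws at about (380,293) under the closed handle at about (380,271). The gripper is clear of everything. Handing in.

```bash
python3 -c "
from rig import order;print(order.sign_off())"
```

```text
the job is handed in; nothing more can be done
None
```

I set the smallest walnut in the jaws and closed the handle until the push force fell from about 14.6 N to nothing, stopping right there. The cracked nut is still in the jaws and the arm is clear, and the job is handed in at about 15 s on the clock; no verdict came back.

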